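Sort out the short bush, then hold the long bush in the V-block

ROBOT

A 7-joint arm with a two-finger parallel gripper is mounted at the origin on the work surface. World frame = base frame: x ahead of the robot, y to its left, z up, the work surface at z = 0. Lengths are in m, angles in rad, forces in N, time in s.
With the tool pointing down it reaches from about 0.4 to 0.85 m from the base axis. Payload 10.4 kg.
Tool frame: the origin (TCP) lies on the mounting face of the last link; the fingertips stand r.tips_ahead ahead of it and the grasp point (between the pads) lies 164 mm ahead of it (r.tips_ahead is the distance from the TCP to the fingertips, in m); z points along the fingers, y is the line along which they close (so a half turn about z gives the same grasp; the last joint's range is limited). The gripper opens to 87 mm and grips with 3 to 60 N. Pads are 19 mm wide; open, the fingers measure 117 mm over their backs; the gripper's body (75 mm by 190 mm) begins 51 mm behind the grasp point.
Start: joints at [1.184, 0.332, -0.065, 1.46, 0.022, 1.35, -0.088], TCP at [0.222, -0.584, 0.405] pointing down, gripper open.
Joint ranges: [-2.6, 2.6], [-0.5, 2.12], [-1.47, 1.34], [0.16, 2.42], [-1.27, 4.41], [0.06, 2.06], [-2.6, 2.6]. Speed limits (rad/s): [2.22, 2.22, 2.79, 2.79, 3.14, 3.14, 3.14].

INTERFACE

Orientations are given as a unit quaternion [x, y, z, w].
In Python, from bench import telemetry, imaging, job, r gives the robot as it stands.
- The arm moves only by the tool move_arm, never from a script. Its argument "steps" is a list of rows, each an object of numbers: "dx", "dy", "dz": the shift along the tool's x, y, z in cm; "spin": the turn about the tool's z in rad. In form: [{"dx": .., "dy": .., "dz": .., "spin": ..}, ...]. A call has 1 to 12 rows; each row shifts and turns the commanded pose from where the row before left it, along the tool's axes as they then stand; what a row does not reach is not made up. A row lasts 1/10 s, in which the tool goes at most 50 mm and 8.59 degrees, less where a joint would pass 70% of its speed; a pose out of reach is approached as far as the arm can. A call with a gripper value outside its range is refused whole. "claw" is the finger opening in cm, from 0 to 8.7, set as the call begins (left out, the last holds). The fingers move at their own pace and stop on an object; "squeeze" is the grip in N (left out, the last holds). Time passes only in rows, so rows that do not move let the fingers close. It gives the time, the measured TCP pose, the force, the opening and the grip force at its end, in the units of the state.
- telemetry.read_state(): the state, without advancing time (a new reading comes with each control period).
- imaging.camera(name): name is "scene" or "top" or "wrist"; returns a dict with "img" (480x640x3 uint8, red, green, blue), "camera_matrix" (3x3 intrinsics, pixels), "D" ([k1, k2, p1, p2, k3] as OpenCV has them; the pictures are not rectified), "R" (3x3) and "t" (3): a world point X has camera coordinates R X + t. Camera axes: x right, y down, z forward; pixel columns grow to the right and rows downward; lengths in m; the calibration is good to about 2 mm. A picture is of the moment at which its call begins. There is no depth.
- job.close_job(): hands the job in; it is judged then, once.
The state is a dict: "time": time; "joint_positions": joint angles; "joint_vel": joint speeds; "joint_torque": joint torques, N m; "ee_pos": TCP position; "eef_rot": TCP orientation; "ft_force": force on the tool from outside, world axes, zero at the start; "torque": the same for the moment, N m; "width": finger opening in m; "grip_force": force on a finger pad.
Only numpy, scipy, OpenCV 4.12 (cv2) and the standard library are available. Lean on these libraries where they do the work, as an engineer would, in place of code of your own. Each camera call takes 0.05 s, during which the arm holds its last target. There are 200 camera calls.

TASK

Two guide bushes, alike except for their length, lie on the blue board: first put the short one away in the empty place of the yellow board that already holds a short bush. Then lay the long one in the groove of the steel V-block on the green foot, centred along its length, and finish while still holding it there, pressing it straight down with about 20 N so that both sloping faces share the load: firmly, but without ramming it, and without letting up at the end. Leave the bushes already on the yellow boards, the jar and the hammer where they are.

Things in the scene. Friction and masses are not known exactly. Their poses are not given: they have to be found in the camera images.
- short_bush_center (a point): centre of the short bush to be put away: a steel cylinder 32 mm in diameter and 60 mm long with two thin brass-coloured bands and a dark bore, about 0.26 kg, lying on the blue board. Its x axis is the cylinder's axis; it may roll about that.
- short_bush: the same short bush; its origin is its centre too
- long_bush_center (a point): centre of the long bush to be held in the V-block: same looks and diameter (32 mm), 90 mm long, about 0.39 kg, lying in the other place of the blue board. Its x axis is the cylinder's axis.
- long_bush: the same long bush; its origin is its centre too
- in_board: fixed blue board, 112 mm (its x) by 160 mm (its y), 8 mm thick, origin under its centre. Two places 80 mm apart (at its y = -40 and +40 mm), bush axes along its x; each is a flat floor 8 mm up between ribs that stand 6 mm above the floor, 27 mm apart. Either bush may be in either place.
- short_rack_a (a point): free place on the yellow board for short bushes: where the centre of a bush lying there comes to be, 24 mm above the table. x: direction of the bush's axis. Between two ribs 27 mm apart, 6 mm above the floor, that stop it rolling; 70 mm long between low black end stops.
- short_rack: the fixed yellow board for short bushes, 112 mm (x) by 160 mm (y), 8 mm thick, origin under its centre. The free place is at its y = -40 mm; a short bush lies in the place at y = +40 mm. The two yellow boards, one nearer the robot and one behind it, may be either way round.
- short_stock_center (a point): centre of the short bush that already lies on its yellow board (60 mm long); leave it alone
- long_stock_center (a point): centre of the long bush that already lies on the other yellow board (90 mm long places; same size of board), whose free place is for long bushes and not wanted now; leave it alone
- v_seat (a point): seat: where the long bush's centre comes to be when it lies on both faces, 36.6 mm above the table; x runs along the groove, z up. The groove is a 90 degree V, 70 mm long, ends open; its top edges are 9 mm below this point and 27 mm apart. A bush set slightly off the middle slides to the bottom.
- vblock: the fixed, rigid V-block, steel on a green foot 100 mm (x) by 85 mm (y), 8 mm thick; origin under its centre at table height, x along the groove. The flat tops beside the groove, 27.6 mm above the table, reach to 28 mm either side of the middle.
- v_left: the half of the V-block with the sloping face on the +y side; rigid, fixed; a bush pushed sideways bears on one face and unloads the other; its origin is under the middle of the block at table height
- v_right: the half of the V-block with the sloping face on the -y side; same origin
- grease_jar: loose jar with an orange cap, 56 mm across and 60 mm high, origin under its centre; leave it alone
- hammer: loose hammer, 260 mm long, lying at the back; leave it alone
Not all that is in view belongs to the job. There is more than one size of the vblock; the one meant has the size given above. What is shaped like the short_rack but turquoise is not meant.

How it is judged:
On the way:
1. the short bush lies, released, in the free place of the yellow board for short bushes, and the long bush is not yet in the V-block (x of short_bush_center in the frame of short_rack_a between -0.007 and 0.007 m and y of short_bush_center in the frame of short_rack_a between -0.004 and 0.004 m and z of short_bush_center in the frame of short_rack_a between -0.003 and 0.003 m and angle between the x axis of short_bush_center and the x axis of short_rack_a, either way round below 0.1 rad and contact force between short_bush and the arm below 0.1 N and contact force between short_bush and the fingers below 0.1 N and linear speed of short_bush below 0.02 m/s and distance between long_bush_center and v_seat above 0.03 m), for 0.2 s.
At the end, for the whole second after the job is handed in: Short bush released in its free place (7 mm along, 4 mm across, 3 mm height, 0.1 rad). Long bush in the V-block: within 12 mm along, 2 mm sideways and in height, 0.05 rad; the fingers still press it so that each sloping face carries over 6 N (weight alone: under 4 N) (x of short_bush_center in the frame of short_rack_a between -0.007 and 0.007 m and y of short_bush_center in the frame of short_rack_a between -0.004 and 0.004 m and z of short_bush_center in the frame of short_rack_a between -0.003 and 0.003 m and angle between the x axis of short_bush_center and the x axis of short_rack_a, either way round below 0.1 rad and contact force between short_bush and the arm below 0.1 N and contact force between short_bush and the fingers below 0.1 N and linear speed of short_bush below 0.02 m/s and x of long_bush_center in the frame of v_seat between -0.012 and 0.012 m and y of long_bush_center in the frame of v_seat between -0.002 and 0.002 m and z of long_bush_center in the frame of v_seat between -0.002 and 0.002 m and angle between the x axis of long_bush_center and the x axis of v_seat, either way round below 0.05 rad and contact force between long_bush and v_left above 6 N and contact force between long_bush and v_right above 6 N and contact force between the fingers and long_bush above 3 N); the arm keeps its last pose, push and grip.
It fails at once if a bush already on the yellow boards is moved by more than 15 mm (distance of any of short_stock_center, long_stock_center from where it was at the start of the episode above 0.015 m).
It fails at once if the jar or the hammer is moved by more than 20 mm (distance of any of grease_jar, hammer from where it was at the start of the episode above 0.02 m).
It fails at once if the long bush is rammed into the V-block (more than 70 N on one face) (contact force between long_bush and v_left above 70 N or contact force between long_bush and v_right above 70 N).
It also fails if it takes over 64 s, if anything falls off the work surface, if the arm or the gripper's body presses on something with over 40 N, if the wrist force passes 120 N, or if a joint passes its speed limit or range.

## Working session

There is one attempt and no reset: what is moved stays moved. The work goes in short steps, Python scripts to look and compute and a tool call to move; the robot and the scene stay as the last step left them, time stands still between calls to the robot, and variables do not carry over. Pictures are saved under pics/ and viewed, at most 10 in all, crops included, and the job is handed in when it is done.

Besides the shell and the picture viewer there is one more tool, called as name(argument=value, ...), one argument or row to a line, values as JSON. move_arm: Moves the arm, as the interface text tells. Its arguments: {"type":"object","properties":{"steps":{"type":"array","items":{"type":"object","properties":{"dx":{"type":"number"},"dy":{"type":"number"},"dz":{"type":"number"},"spin":{"type":"number"}}}},"claw":{"type":"number"},"squeeze":{"type":"number"}},"required":["steps"]}

```bash
mkdir -p pics; cat > h.py <<'E'
import numpy as np,cv2,json
from bench import telemetry,imaging,job,r
def snap(n,f):
    c=imaging.camera(n); cv2.imwrite('pics/'+f+'.png',c['img'][:,:,::-1])
    np.savez('pics/'+f+'.npz',**{k:np.array(v) for k,v in c.items()}); return c
def ray(f,px,z):
    c=np.load('pics/'+f+'.npz'); out=[]
    u=cv2.undistortPoints(np.array(px,float).reshape(-1,1,2),c['camera_matrix'],c['D']).reshape(-1,2)
    C=-c['R'].T@c['t']
    for p in u:
        d=c['R'].T@np.array([p[0],p[1],1]); out.append(C+d*(z-C[2])/d[2])
    return np.array(out)
def crop(f,x0,y0,x1,y1,s,o):
    i=cv2.imread('pics/'+f+'.png')[y0:y1,x0:x1]; cv2.imwrite('pics/'+o+'.png',cv2.resize(i,None,fx=s,fy=s,interpolation=cv2.INTER_CUBIC))
E
python3 - <<'E'
from h import *
snap('top','t0');snap('scene','s0')
print(telemetry.read_state(),r.tips_ahead)
E
```

```text
{'time': 0.1, 'joint_positions': array([ 1.18440124,  0.33281698, -0.06471334,  1.46086078,  0.02162276,
        1.34987414, -0.08850701]), 'joint_vel': array([-0.00074958, -0.00126952,  0.00013866, -0.00205622,  0.00014115,
       -0.00072777, -0.00111857]), 'joint_torque': array([ 3.31583702e-03, -6.24544287e+01,  2.57963478e-02, -3.90713024e+01,
       -6.14341465e-02,  3.66436725e-02,  2.76646512e-05]), 'ee_pos': array([ 0.22236049, -0.58398882,  0.40402655]), 'eef_rot': array([ 9.83499306e-01,  1.80910796e-01, -1.50324124e-04, -6.13296505e-04]), 'ft_force': array([-0.33822858, -0.80495885, -0.28134785]), 'torque': array([ 0.00713919, -0.05280592, -0.01845097]), 'grip_force': 0.0, 'width': 0.08713955164314482} 0.1822
```

View pics/t0.png

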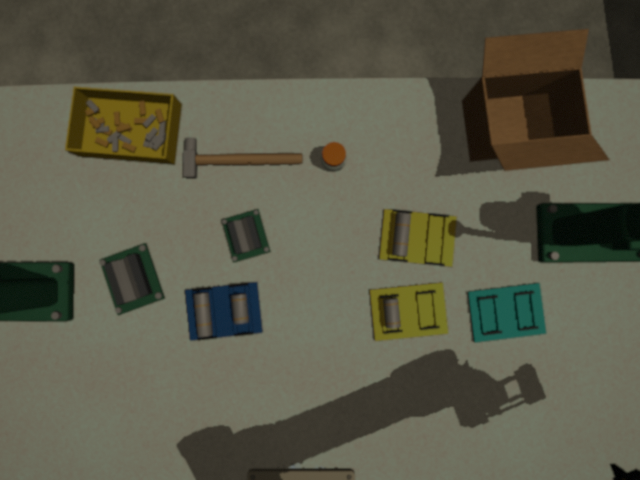

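View pics/s0.png

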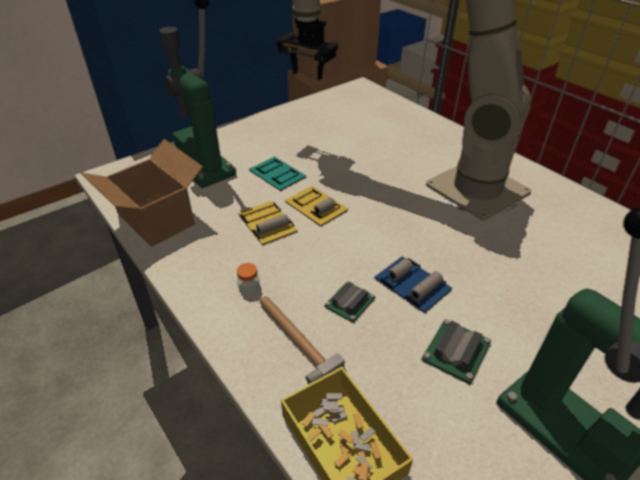

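The top view shows the blue board around (224,311), with the long bush on the left at (205,312) and the short bush at (239,307). The near yellow board at (409,311) holds a short bush with a free place at (427,309). The V-blocks are at (131,278) and (245,235). I'll enlarge these areas.

```bash
python3 - <<'E'
from h import *
crop('t0',90,195,280,345,4,'c1');crop('t0',360,195,470,345,4,'c2')
a=cv2.imread('pics/c2.png');print(a.shape)
E
```

```text
(600, 440, 3)
```

View pics/c1.png

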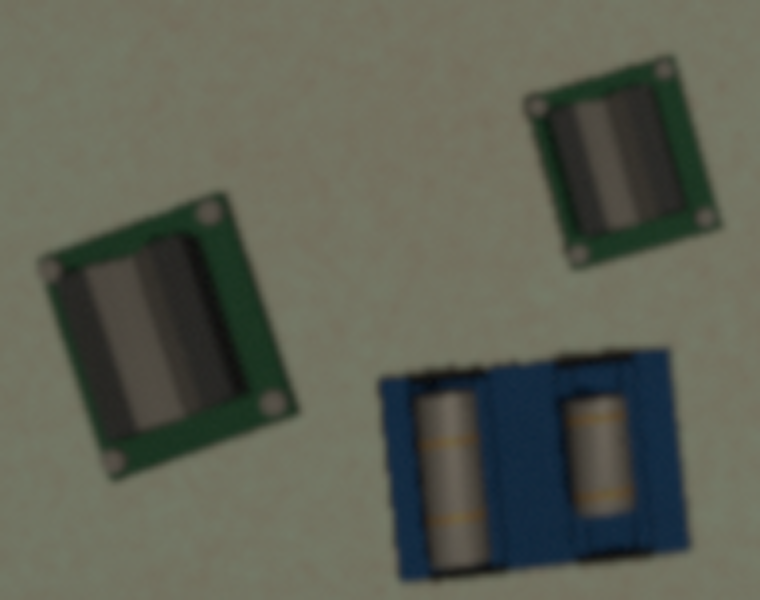

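View pics/c2.png

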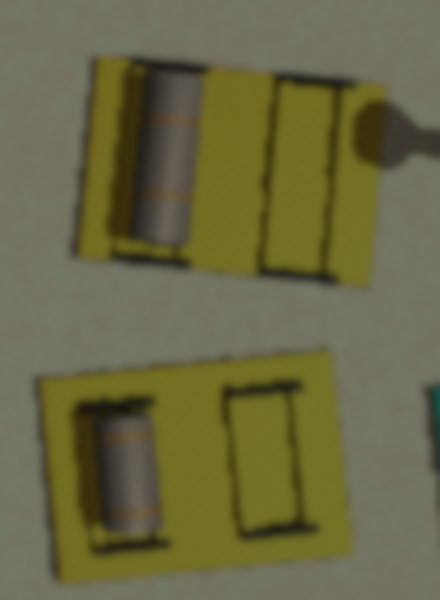

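The crops give board, V-block foot and bush corners. The short bush spans about (596,397)–(604,517) in c1. The near yellow board's free place spans (226,390), (295,386), (303,528), (240,535) in c2.

```bash
python3 - <<'E'
from h import *
def P(pts,x0,y0): return [(x0+(a+.5)/4-.5,y0+(b+.5)/4-.5) for a,b in pts]
def rep(n,pts,x0,y0,z):
    w=ray('t0',P(pts,x0,y0),z)[:,:2]; c=w.mean(0); s=np.linalg.norm(np.roll(w,-1,0)-w,axis=1)
    d=(w[3]-w[0]+w[2]-w[1]); print(n,c.round(4),'sides',s.round(4),'axis deg',np.degrees(np.arctan2(-d[1],-d[0])).round(2))
# corner order TL,TR,BR,BL ; axis=vertical sides
rep('big',[(38,257),(227,193),(299,409),(113,480)],90,195,.008)
rep('small',[(524,98),(671,57),(722,228),(575,269)],90,195,.008)
rep('blue',[(380,380),(668,349),(690,549),(401,580)],90,195,.008)
rep('yfar',[(94,57),(386,86),(371,288),(73,257)],360,195,.008)
rep('ynear',[(37,378),(328,348),(353,550),(59,580)],360,195,.008)
rep('free',[(226,390),(297,385),(307,530),(238,536)],360,195,.012)
rep('short',[(566,398),(625,396),(634,516),(574,517)],90,195,.024)
rep('long',[(415,392),(475,389),(490,567),(430,572)],90,195,.024)
rep('groove',[(84,263),(150,245),(242,390),(130,430)],90,195,.0276)
E
```

```text
big [0.5272 0.3682] sides [0.1113 0.1251 0.1101 0.1297] axis deg 19.52
small [0.6194 0.1182] sides [0.0835 0.0977 0.083  0.0978] axis deg 16.71
blue [0.4562 0.1662] sides [0.1581 0.1083 0.158  0.1087] axis deg 6.27
yfar [ 0.6117 -0.2561] sides [0.1601 0.1104 0.1625 0.1096] axis deg -6.19
ynear [ 0.4541 -0.2336] sides [0.1584 0.1093 0.1594 0.1089] axis deg 5.85
free [ 0.4562 -0.2719] sides [0.0384 0.0777 0.0373 0.0783] axis deg 3.43
short [0.4617 0.1276] sides [0.0316 0.0637 0.032  0.0632] axis deg 4.1
long [0.4497 0.2065] sides [0.0324 0.0947 0.0323 0.0959] axis deg 5.02
groove [0.5292 0.3692] sides [0.0375 0.0931 0.0645 0.0934] axis deg 24.92
```

move_arm(
  steps=[
    {"spin": 0.13},
    {"spin": 0.13},
    {"dx": 2.6, "dy": -3.1},
    {"dx": 2.6, "dy": -3.1},
    {"dx": 2.6, "dy": -3.1},
    {"dx": 2.6, "dy": -3.1},
    {"dx": 2.6, "dy": -3.1},
    {"dx": 2.6, "dy": -3.1},
    {"dx": 2.6, "dy": -3.1},
    {"dx": 2.6, "dy": -3.1},
    {"dx": 2.6, "dy": -3.1},
    {"dx": 2.6, "dy": -3.1},
  ],
  claw=6,
  squeeze=40,
)

```text
$.steps[0]: bad value
```

```bash
cat >> h.py <<'E'
def go(x,y,z=None,yaw=None):
    """tool-frame delta (cm) to TCP target after spinning to yaw (deg)"""
    s=telemetry.read_state();q=s['eef_rot'];p=s['ee_pos']
    from scipy.spatial.transform import Rotation as Ro
    M=Ro.from_quat(q).as_matrix();y0=np.arctan2(M[1,0],M[0,0])
    a=y0 if yaw is None else np.radians(yaw)
    d=np.array([x-p[0],y-p[1]])*100
    print('p',p.round(4),'yaw',np.degrees(y0).round(2),'tilt',M[:2,2].round(4),'spin',(y0-a).round(4),'dx',(d@[np.cos(a),np.sin(a)]).round(2),'dy',(d@[np.sin(a),-np.cos(a)]).round(2),'dz',None if z is None else round((p[2]-z)*100,2),'F',s['ft_force'].round(1),'w',round(s['width'],4),'g',s['grip_force'],'t',s['time'])
E
python3 - <<'E'
from h import *
snap('wrist','w1'); go(.4617,.1276,.35,5.9)
E
```

```text
p [ 0.2224 -0.584   0.4042] yaw 20.84 tilt [-0.0004  0.0009] spin 0.2608 dx 31.12 dy -68.32 dz 5.42 F [-0. -0. -0.] w 0.0864 g 0.0 t 0.15
```

View pics/w1.png

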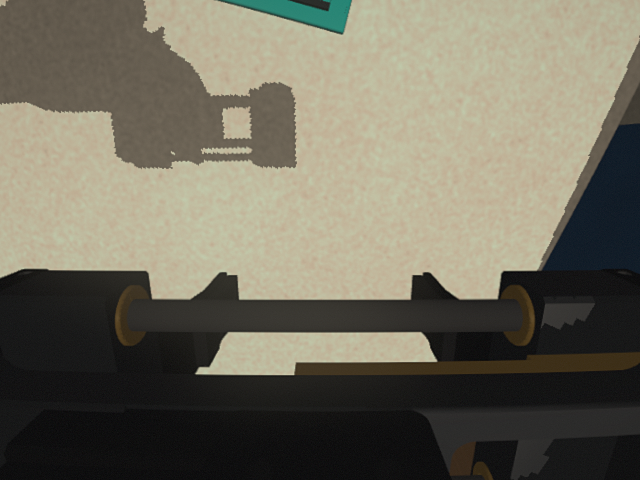

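The move was refused because every row needs all four keys. In the wrist view the fingers are at rows 270–370, and the camera sees the area ahead (tool +x) of them.

move_arm(
  steps=[
    {"dx": 0, "dy": 0, "dz": 0, "spin": 0.13},
    {"dx": 0, "dy": 0, "dz": 0, "spin": 0.13},
    {"dx": 2.6, "dy": -3.1, "dz": 0, "spin": 0},
    {"dx": 2.6, "dy": -3.1, "dz": 0, "spin": 0},
    {"dx": 2.6, "dy": -3.1, "dz": 0, "spin": 0},
    {"dx": 2.6, "dy": -3.1, "dz": 0, "spin": 0},
    {"dx": 2.6, "dy": -3.1, "dz": 0, "spin": 0},
    {"dx": 2.6, "dy": -3.1, "dz": 0, "spin": 0},
    {"dx": 2.6, "dy": -3.1, "dz": 0, "spin": 0},
    {"dx": 1.5, "dy": -3.1, "dz": 0, "spin": 0},
    {"dx": 0, "dy": -2, "dz": 0, "spin": 0},
    {"dx": 0, "dy": 0, "dz": 0, "spin": 0},
  ],
  claw=6,
  squeeze=40,
)

```text
time: 1.35
ee_pos: [0.3913, -0.2944, 0.4048]
eef_rot: [0.999, 0.054, -0.0, -0.0]
ft_force: [0.3, -0.2, 0.6]
width: 0.0603
grip_force: 0.0
```

```bash
python3 - <<'E'
from h import *
c=snap('wrist','w2'); go(.4617,.1276,.35,5.9)
print(-c['R'].T@c['t'],c['R'][2])
# project expected landmarks
for n,X in dict(nearC=(.4541,-.2336,.008),free=(.458,-.273,.012)).items():
    print(n,cv2.projectPoints(np.array([X]),cv2.Rodrigues(c['R'])[0],c['t'],c['camera_matrix'],np.array(c['D']))[0].ravel())
E
```

```text
p [ 0.3907 -0.2962  0.4048] yaw 6.06 tilt [-0.     -0.0004] spin 0.0028 dx 11.41 dy -41.43 dz 5.48 F [-0.7 -0.2  0.2] w 0.0598 g 0.0 t 1.4
[ 0.45842649 -0.28783313  0.38409127] [-0.24818204 -0.02763219 -0.96831923]
nearC [272.58482764 152.10631169]
free [309.93999501 152.35826138]
```

View pics/w2.png

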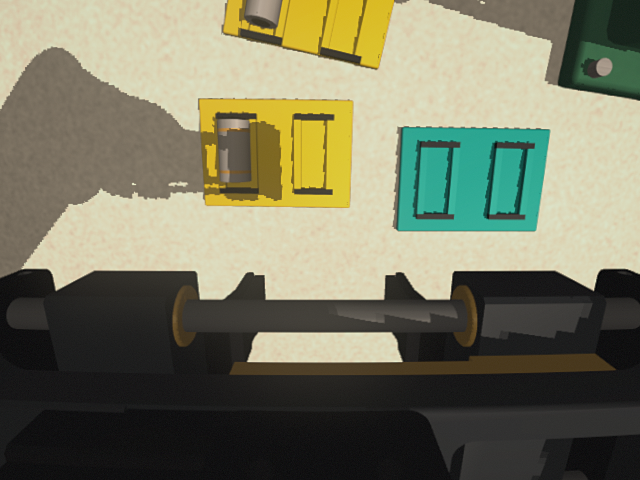

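The near board's corners are at (199,99), (352,101), (350,208) and (206,207). The free place's inner area runs from about (298,117) to (327,190).

```bash
python3 - <<'E'
from h import *
w=ray('w2',[(199,99),(352,101),(350,208),(206,207)],.008)[:,:2];print(w.round(4),w.mean(0),np.linalg.norm(w-np.roll(w,1,0),axis=1))
for a,b in ((0,3),(1,2),):print(np.degrees(np.arctan2(*(w[a]-w[b])[::-1])))
for a,b in ((0,1),(3,2)):print(np.degrees(np.arctan2(*(w[a]-w[b])[::-1]))-90)
w=ray('w2',[(294,115),(332,116),(331,192),(293,192)],.012)[:,:2];print(w.round(4),w.mean(0))
E
```

```text
[[ 0.4995 -0.1541]
 [ 0.5137 -0.3105]
 [ 0.4038 -0.3222]
 [ 0.3881 -0.1648]] [ 0.45127942 -0.23793225] [0.11192355 0.15705724 0.11045798 0.15818433]
5.487787107259203
6.07320178736308
5.161773971426143
5.6970274407882044
[[ 0.4933 -0.2532]
 [ 0.4964 -0.2918]
 [ 0.4193 -0.2995]
 [ 0.415  -0.259 ]] [ 0.45600226 -0.27586343]
```

move_arm(
  steps=[
    {"dx": 0.4, "dy": -4.1, "dz": 0, "spin": 0},
    {"dx": 0.4, "dy": -4.1, "dz": 0, "spin": 0},
    {"dx": 0.4, "dy": -4.1, "dz": 0, "spin": 0},
    {"dx": 0.4, "dy": -4.1, "dz": 0, "spin": 0},
    {"dx": 0.4, "dy": -4.1, "dz": 0, "spin": 0},
    {"dx": 0.4, "dy": -4.1, "dz": 0, "spin": 0},
    {"dx": 0.4, "dy": -4.1, "dz": 0, "spin": 0},
    {"dx": 0.4, "dy": -4.1, "dz": 0, "spin": 0},
    {"dx": 0.4, "dy": -4.1, "dz": 0, "spin": 0},
    {"dx": 0.4, "dy": -4.1, "dz": 0, "spin": 0},
    {"dx": 0, "dy": 0, "dz": 0, "spin": 0},
    {"dx": 0, "dy": 0, "dz": 0, "spin": 0},
  ],
)

```text
time: 2.6
ee_pos: [0.3883, 0.1144, 0.4048]
eef_rot: [0.999, 0.052, 0.0, -0.0]
ft_force: [-0.5, -1.1, -0.6]
width: 0.0601
grip_force: 0.0
```

```bash
python3 - <<'E'
from h import *
c=snap('wrist','w3'); go(.4617,.1276,.35,5.9)
E
```

```text
p [0.3884 0.1136 0.4047] yaw 5.87 tilt [-0.0001 -0.    ] spin -0.0006 dx 7.44 dy -0.64 dz 5.47 F [-0.2 -0.5 -1.1] w 0.0598 g 0.0 t 2.65
```

View pics/w3.png

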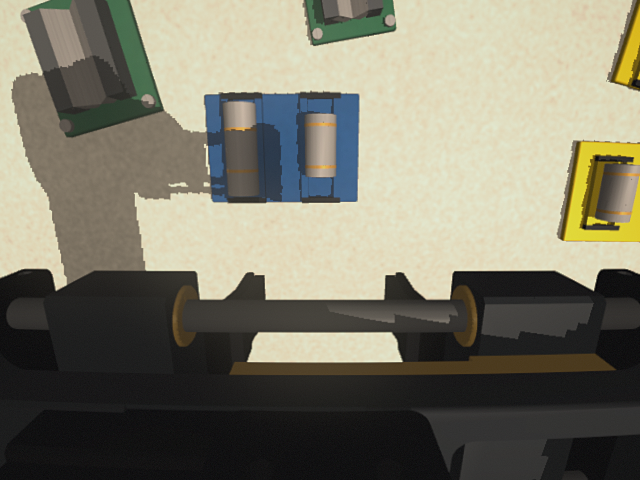

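The wrist view shows the short bush from (304,114) to (336,177) and the long one from (223,101) to (259,196). The blue board's corners are at (206,94), (358,94), (358,201) and (212,202).

```bash
python3 - <<'E'
from h import *
w=ray('w3',[(206,94),(358,94),(358,201),(212,202)],.008)[:,:2];print(w.mean(0),np.linalg.norm(w-np.roll(w,1,0),axis=1))
for a,b in ((0,3),(1,2),):print(np.degrees(np.arctan2(*(w[a]-w[b])[::-1])))
for a,b in ((0,1),(3,2)):print(np.degrees(np.arctan2(*(w[a]-w[b])[::-1]))-90)
c=w.mean(0);a=np.radians(5.7);print('short place',c+.04*np.array([np.sin(a),-np.cos(a)]),'long place',c-.04*np.array([np.sin(a),-np.cos(a)]))
w=ray('w3',[(304,114),(336,113.5),(336,177),(305,177)],.026)[:,:2];print('short',w.mean(0),w.round(4))
b=w.mean(0)
w=ray('w3',[(223,101),(256,101),(259,196),(225,196)],.026)[:,:2];print('long',w.mean(0))
go(*b,.3,5.7)
E
```

```text
[0.45555594 0.16392677] [0.11120029 0.15544105 0.10959845 0.15967898]
4.998175320880183
7.199489701762716
5.683731605303194
6.2694178674550045
short place [0.45952873 0.12412455] long place [0.45158315 0.203729  ]
short [0.462521   0.12525455] [[0.4912 0.1442]
 [0.4949 0.113 ]
 [0.4336 0.1062]
 [0.4304 0.1376]]
long [0.4507316  0.20444868]
p [0.3884 0.1136 0.4047] yaw 5.87 tilt [-0.0001 -0.    ] spin 0.0029 dx 7.49 dy -0.42 dz 10.47 F [-0.2 -0.5 -1.1] w 0.0598 g 0.0 t 2.65
```

move_arm(
  steps=[
    {"dx": 2.5, "dy": -0.15, "dz": 3, "spin": 0},
    {"dx": 2.5, "dy": -0.15, "dz": 4, "spin": 0},
    {"dx": 2.4, "dy": -0.15, "dz": 4, "spin": 0},
    {"dx": 0, "dy": 0, "dz": 4, "spin": 0},
    {"dx": 0, "dy": 0, "dz": 3, "spin": 0},
    {"dx": 0, "dy": 0, "dz": 1.6, "spin": 0},
    {"dx": 0, "dy": 0, "dz": 0.6, "spin": 0},
    {"dx": 0, "dy": 0, "dz": 0, "spin": 0},
    {"dx": 0, "dy": 0, "dz": 0, "spin": 0},
  ],
)

```text
time: 3.55
ee_pos: [0.4617, 0.1268, 0.2041]
eef_rot: [0.999, 0.052, 0.001, 0.0]
ft_force: [0.0, 0.1, -0.1]
width: 0.0602
grip_force: 0.0
```

```bash
python3 - <<'E'
from h import *
go(.462,.1262,.1985,5.9)
E
```

```text
p [0.4617 0.1268 0.2041] yaw 5.92 tilt [ 0.0023 -0.0002] spin 0.0003 dx 0.02 dy 0.07 dz 0.56 F [ 0.   0.1 -0.1] w 0.0602 g 0.0 t 3.55
```

move_arm(
  steps=[
    {"dx": 0, "dy": 0, "dz": 0.3, "spin": 0},
    {"dx": 0, "dy": 0, "dz": 0.2, "spin": 0},
    {"dx": 0, "dy": 0, "dz": 0, "spin": 0},
  ],
)

```text
time: 3.85
ee_pos: [0.4611, 0.1269, 0.1979]
eef_rot: [0.999, 0.052, 0.0, 0.0]
ft_force: [-0.2, -0.5, -0.9]
width: 0.0601
grip_force: 0.0
```

move_arm(
  steps=[
    {"dx": 0, "dy": 0, "dz": 0, "spin": 0},
    {"dx": 0, "dy": 0, "dz": 0, "spin": 0},
    {"dx": 0, "dy": 0, "dz": 0, "spin": 0},
    {"dx": 0, "dy": 0, "dz": 0, "spin": 0},
    {"dx": 0, "dy": 0, "dz": 0, "spin": 0},
    {"dx": 0, "dy": 0, "dz": 0, "spin": 0},
  ],
  claw=2,
)

```text
time: 4.45
ee_pos: [0.4611, 0.1269, 0.1978]
eef_rot: [0.999, 0.052, 0.0, 0.0]
ft_force: [-0.8, -0.6, -0.0]
width: 0.0314
grip_force: 40.0
```

move_arm(
  steps=[
    {"dx": 0, "dy": 0, "dz": -2, "spin": 0},
    {"dx": 0, "dy": 0, "dz": -4, "spin": 0},
    {"dx": 0, "dy": 0, "dz": -4, "spin": 0},
    {"dx": -1, "dy": 4, "dz": -2, "spin": 0},
    {"dx": -1, "dy": 4, "dz": -2, "spin": 0},
    {"dx": -1, "dy": 4, "dz": -2, "spin": 0},
    {"dx": -1, "dy": 4, "dz": -2, "spin": 0},
    {"dx": -1, "dy": 4, "dz": -1, "spin": 0},
    {"dx": 0, "dy": 4, "dz": 0, "spin": 0},
    {"dx": 0, "dy": 4, "dz": 0, "spin": 0},
    {"dx": 0, "dy": 4, "dz": 0, "spin": 0},
    {"dx": 0, "dy": 4, "dz": 0, "spin": 0},
  ],
)

```text
time: 5.65
ee_pos: [0.4483, -0.2378, 0.3874]
eef_rot: [0.999, 0.052, -0.0, -0.0]
ft_force: [1.0, 0.4, -2.3]
width: 0.0311
grip_force: 40.0
```

move_arm(
  steps=[
    {"dx": 0, "dy": 2, "dz": 0, "spin": 0},
    {"dx": 0, "dy": 1, "dz": 0, "spin": 0},
    {"dx": 0, "dy": 0, "dz": 0, "spin": 0},
    {"dx": 0, "dy": 0, "dz": 0, "spin": 0},
    {"dx": 0, "dy": 0, "dz": 0, "spin": 0},
  ],
)

```text
time: 6.15
ee_pos: [0.452, -0.2644, 0.3879]
eef_rot: [0.999, 0.053, 0.0, 0.0]
ft_force: [0.0, 1.1, -2.1]
width: 0.0306
grip_force: 40.0
```

```bash
python3 - <<'E'
from h import *
c=snap('wrist','w4'); go(.4565,-.2743,.2,5.8)
i=c['img'];i=i[60:260,150:420]
cv2.imwrite('pics/w4c.png',cv2.resize(i,None,fx=2.9,fy=2.9,interpolation=cv2.INTER_CUBIC)[:,:,::-1])
E
```

```text
p [ 0.452  -0.2646  0.388 ] yaw 6.07 tilt [ 0.0002 -0.0002] spin 0.0047 dx 0.35 dy 1.01 dz 18.8 F [-1.   0.2 -2.4] w 0.0311 g 39.99941110610962 t 6.2
```

View pics/w4c.png

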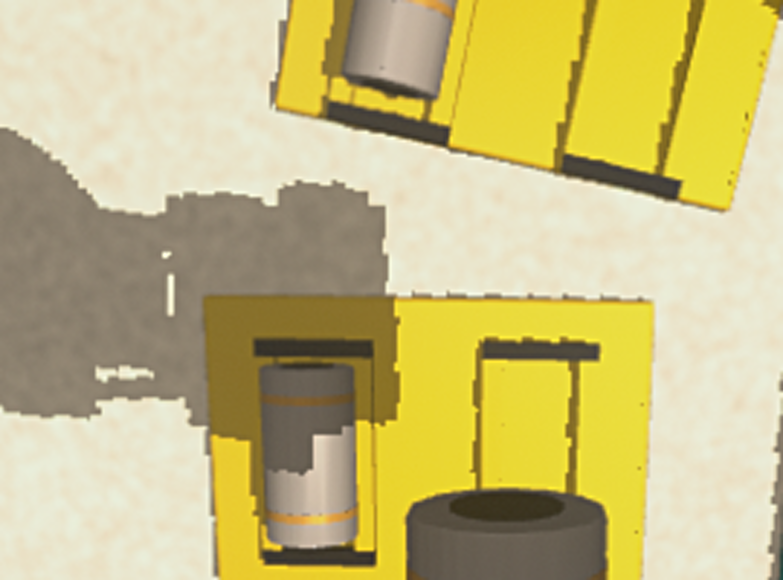

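The crop shows the near board's far corners at about (204,296) and (654,301). The free place's far end stop runs from (483,342) to (600,350), and its ribs are at columns ~478 and ~577.

```bash
python3 - <<'E'
from h import *
q=lambda P:[(150+a/2.9,60+b/2.9) for a,b in P]
w=ray('w4',q([(204,296),(654,301)]),.008)[:,:2];d=w[1]-w[0];L=np.linalg.norm(d);print(w,L,np.degrees(np.arctan2(d[1],d[0]))+90)
u=d/L;ax=np.array([-u[1],u[0]]);m=w.mean(0);print('free',m-.056*ax+.04*u)
w=ray('w4',q([(483,342),(600,344)]),.012)[:,:2];m=w.mean(0);print('stop mid',m,'free?',m-.037*ax)
w=ray('w4',q([(478,430),(577,430)]),.014)[:,:2];print('ribs',w,np.linalg.norm(w[1]-w[0]))
E
```

```text
[[ 0.50006363 -0.15395389]
 [ 0.51477893 -0.31107055]] 0.15780425638009138 5.350625384654393
free [ 0.4553953  -0.27755995]
stop mid [ 0.49635981 -0.27337428] free? [ 0.45952103 -0.27682454]
ribs [[ 0.46382667 -0.25437161]
 [ 0.46754092 -0.28927372]] 0.03509918428274027
```

move_arm(
  steps=[
    {"dx": 0.35, "dy": 1.0, "dz": 2, "spin": 0.005},
    {"dx": 0, "dy": 0, "dz": 4, "spin": 0},
    {"dx": 0, "dy": 0, "dz": 4, "spin": 0},
    {"dx": 0, "dy": 0, "dz": 3, "spin": 0},
    {"dx": 0, "dy": 0, "dz": 2, "spin": 0},
    {"dx": 0, "dy": 0, "dz": 1, "spin": 0},
    {"dx": 0, "dy": 0, "dz": 1, "spin": 0},
    {"dx": 0, "dy": 0, "dz": 0, "spin": 0},
    {"dx": 0, "dy": 0, "dz": 0, "spin": 0},
    {"dx": 0, "dy": 0, "dz": 0, "spin": 0},
  ],
)

```text
time: 7.2
ee_pos: [0.4566, -0.2759, 0.2188]
eef_rot: [0.999, 0.049, 0.001, 0.001]
ft_force: [-0.6, -0.5, -2.5]
width: 0.0312
grip_force: 40.0
```

```bash
python3 - <<'E'
from h import *
go(.4565,-.2745,.199,5.8)
E
```

```text
p [ 0.4566 -0.2759  0.2188] yaw 5.66 tilt [ 0.0015 -0.0011] spin -0.0024 dx -0.0 dy -0.14 dz 1.98 F [-0.6 -0.5 -2.5] w 0.0312 g 39.99932885169983 t 7.2
```

move_arm(
  steps=[
    {"dx": 0, "dy": -0.14, "dz": 0.5, "spin": 0},
    {"dx": 0, "dy": 0, "dz": 0.5, "spin": 0},
    {"dx": 0, "dy": 0, "dz": 0.3, "spin": 0},
    {"dx": 0, "dy": 0, "dz": 0.2, "spin": 0},
    {"dx": 0, "dy": 0, "dz": 0.1, "spin": 0},
    {"dx": 0, "dy": 0, "dz": 0, "spin": 0},
    {"dx": 0, "dy": 0, "dz": 0, "spin": 0},
  ],
)

```text
time: 7.9
ee_pos: [0.4561, -0.2743, 0.2018]
eef_rot: [0.999, 0.049, 0.0, 0.0]
ft_force: [-0.5, -0.5, -2.3]
width: 0.0314
grip_force: 40.0
```

move_arm(
  steps=[
    {"dx": 0, "dy": 0, "dz": 0.1, "spin": 0},
    {"dx": 0, "dy": 0, "dz": 0.1, "spin": 0},
    {"dx": 0, "dy": 0, "dz": 0, "spin": 0},
    {"dx": 0, "dy": 0, "dz": 0, "spin": 0},
  ],
)

```text
time: 8.3
ee_pos: [0.4561, -0.2743, 0.1997]
eef_rot: [0.999, 0.049, -0.0, 0.0]
ft_force: [-0.0, -0.6, -2.8]
width: 0.031
grip_force: 40.0
```

move_arm(
  steps=[
    {"dx": 0, "dy": 0, "dz": 0.1, "spin": 0},
    {"dx": 0, "dy": 0, "dz": 0, "spin": 0},
    {"dx": 0, "dy": 0, "dz": 0, "spin": 0},
  ],
)

```text
time: 8.6
ee_pos: [0.4561, -0.2743, 0.1987]
eef_rot: [0.999, 0.049, 0.0, 0.0]
ft_force: [-0.6, 0.2, -2.5]
width: 0.0317
grip_force: 40.0
```

move_arm(
  steps=[
    {"dx": 0, "dy": 0, "dz": 0.05, "spin": 0},
    {"dx": 0, "dy": 0, "dz": 0, "spin": 0},
    {"dx": 0, "dy": 0, "dz": 0, "spin": 0},
  ],
)

```text
time: 8.9
ee_pos: [0.4561, -0.2743, 0.1982]
eef_rot: [0.999, 0.049, -0.0, 0.0]
ft_force: [-0.5, -0.3, -1.4]
width: 0.031
grip_force: 40.0
```

Near the floor with no side load, so I'll release, back off and look.

move_arm(
  steps=[
    {"dx": 0, "dy": 0, "dz": 0, "spin": 0},
    {"dx": 0, "dy": 0, "dz": 0, "spin": 0},
    {"dx": 0, "dy": 0, "dz": 0, "spin": 0},
    {"dx": 0, "dy": 0, "dz": 0, "spin": 0},
    {"dx": 0, "dy": 0, "dz": 0, "spin": 0},
  ],
  claw=5.5,
)

```text
time: 9.4
ee_pos: [0.4561, -0.2744, 0.1984]
eef_rot: [0.999, 0.049, 0.0, 0.0]
ft_force: [0.6, 0.1, -0.8]
width: 0.0539
grip_force: 0.0
```

move_arm(
  steps=[
    {"dx": 0, "dy": 0, "dz": -2, "spin": 0},
    {"dx": 0, "dy": 0, "dz": -3, "spin": 0},
    {"dx": 0, "dy": 0, "dz": -4, "spin": 0},
    {"dx": -1.5, "dy": 0, "dz": -4, "spin": 0},
    {"dx": -2.5, "dy": 0, "dz": -4, "spin": 0},
    {"dx": -2.5, "dy": 0, "dz": -3, "spin": 0},
    {"dx": 0, "dy": 0, "dz": 0, "spin": 0},
    {"dx": 0, "dy": 0, "dz": 0, "spin": 0},
    {"dx": 0, "dy": 0, "dz": 0, "spin": 0},
  ],
)

```text
time: 10.3
ee_pos: [0.3916, -0.2804, 0.3974]
eef_rot: [0.999, 0.05, -0.0, -0.0]
ft_force: [0.2, -0.5, -0.3]
width: 0.0551
grip_force: 0.0
```

```bash
python3 - <<'E'
from h import *
c=snap('wrist','w5'); go(.451,.2044,.35,5.9)
i=c['img'];i=i[60:260,150:420]
cv2.imwrite('pics/w5c.png',cv2.resize(i,None,fx=2.9,fy=2.9,interpolation=cv2.INTER_CUBIC)[:,:,::-1])
E
```

```text
p [ 0.3917 -0.2804  0.3971] yaw 5.71 tilt [-0.0012  0.0013] spin -0.0033 dx 10.88 dy -47.61 dz 4.71 F [-0.3  0.3 -0.9] w 0.0549 g 0.0 t 10.35
```

View pics/w5c.png

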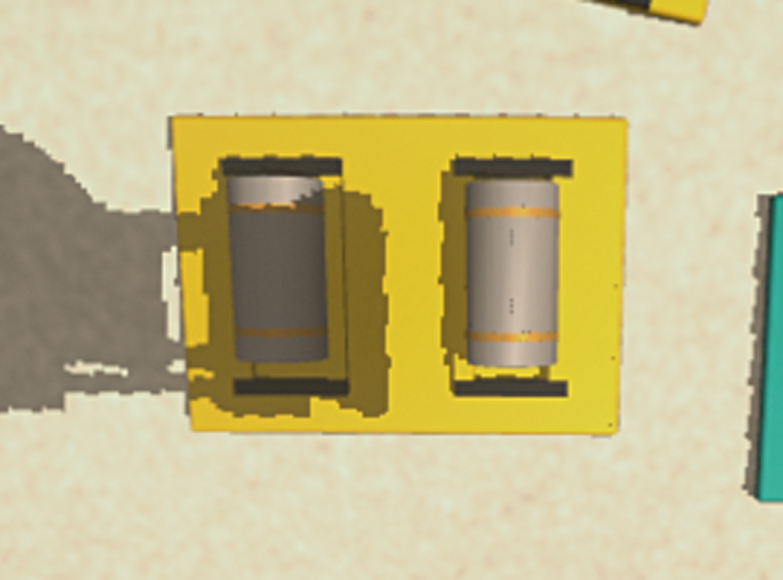

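The short bush lies squarely between the ribs of the free place at about (512,274), and the stock bush is undisturbed. Next is the long bush.

move_arm(
  steps=[
    {"dx": 0.5, "dy": -3, "dz": 0, "spin": 0},
    {"dx": 0.5, "dy": -4, "dz": 0, "spin": 0},
    {"dx": 0.5, "dy": -4, "dz": 0, "spin": 0},
    {"dx": 0.5, "dy": -4, "dz": 0, "spin": 0},
    {"dx": 1, "dy": -4, "dz": 0, "spin": 0},
    {"dx": 1, "dy": -4, "dz": 0, "spin": 0},
    {"dx": 1, "dy": -4, "dz": 0, "spin": 0},
    {"dx": 1, "dy": -4, "dz": 0, "spin": 0},
    {"dx": 1, "dy": -4, "dz": 0, "spin": 0},
    {"dx": 1, "dy": -4, "dz": 0, "spin": 0},
    {"dx": 1, "dy": -4, "dz": 0, "spin": 0},
    {"dx": 1, "dy": -3, "dz": 0, "spin": 0},
  ],
  claw=5.5,
)

```text
time: 11.55
ee_pos: [0.4451, 0.1898, 0.3978]
eef_rot: [0.999, 0.051, -0.0, -0.001]
ft_force: [0.6, -0.8, -0.0]
width: 0.0553
grip_force: 0.0
```

move_arm(
  steps=[
    {"dx": 0.8, "dy": -1.8, "dz": 2, "spin": 0},
    {"dx": 0, "dy": 0, "dz": 4, "spin": 0},
    {"dx": 0, "dy": 0, "dz": 4, "spin": 0},
    {"dx": 0, "dy": 0, "dz": 0, "spin": 0},
    {"dx": 0, "dy": 0, "dz": 0, "spin": 0},
    {"dx": 0, "dy": 0, "dz": 0, "spin": 0},
  ],
)

```text
time: 12.15
ee_pos: [0.4523, 0.2062, 0.3001]
eef_rot: [0.999, 0.049, 0.001, -0.0]
ft_force: [1.0, 0.2, 0.4]
width: 0.0551
grip_force: 0.0
```

```bash
python3 - <<'E'
from h import *
go(.4503,.206,.1978,5.9)
E
```

```text
p [0.4523 0.2062 0.3001] yaw 5.67 tilt [0.002 0.001] spin -0.004 dx -0.2 dy -0.01 dz 10.23 F [1.  0.2 0.4] w 0.0551 g 0.0 t 12.15
```

move_arm(
  steps=[
    {"dx": -0.2, "dy": 0, "dz": 3, "spin": -0.004},
    {"dx": 0, "dy": 0, "dz": 3, "spin": 0},
    {"dx": 0, "dy": 0, "dz": 2, "spin": 0},
    {"dx": 0, "dy": 0, "dz": 1.2, "spin": 0},
    {"dx": 0, "dy": 0, "dz": 0.5, "spin": 0},
    {"dx": 0, "dy": 0, "dz": 0.15, "spin": 0},
    {"dx": 0, "dy": 0, "dz": 0, "spin": 0},
    {"dx": 0, "dy": 0, "dz": 0, "spin": 0},
    {"dx": 0, "dy": 0, "dz": 0, "spin": 0},
  ],
)

```text
time: 13.05
ee_pos: [0.45, 0.2055, 0.2003]
eef_rot: [0.999, 0.051, 0.001, -0.0]
ft_force: [0.5, 0.5, 0.2]
width: 0.0548
grip_force: 0.0
```

move_arm(
  steps=[
    {"dx": 0, "dy": 0, "dz": 0.04, "spin": 0},
    {"dx": 0, "dy": 0, "dz": 0, "spin": 0},
    {"dx": 0, "dy": 0, "dz": 0, "spin": 0},
    {"dx": 0, "dy": 0, "dz": 0, "spin": 0},
    {"dx": 0, "dy": 0, "dz": 0, "spin": 0},
    {"dx": 0, "dy": 0, "dz": 0, "spin": 0},
    {"dx": 0, "dy": 0, "dz": 0, "spin": 0},
  ],
  claw=2,
  squeeze=55,
)

```text
time: 13.75
ee_pos: [0.4497, 0.2054, 0.1994]
eef_rot: [0.999, 0.051, 0.0, -0.0]
ft_force: [0.6, 0.4, 1.1]
width: 0.0308
grip_force: 55.0
```

move_arm(
  steps=[
    {"dx": 0, "dy": 0, "dz": -2, "spin": 0},
    {"dx": 0, "dy": 0, "dz": -4, "spin": 0},
    {"dx": 0, "dy": 0, "dz": -4, "spin": 0},
    {"dx": 0, "dy": 1, "dz": -4, "spin": -0.06},
    {"dx": 0.5, "dy": 2, "dz": -4, "spin": -0.07},
    {"dx": 1.5, "dy": 2, "dz": -2, "spin": -0.06},
    {"dx": 2, "dy": 2, "dz": 0, "spin": 0},
    {"dx": 2, "dy": 1, "dz": 0, "spin": 0},
    {"dx": 1, "dy": 0, "dz": 0, "spin": 0},
    {"dx": 0, "dy": 0, "dz": 0, "spin": 0},
    {"dx": 0, "dy": 0, "dz": 0, "spin": 0},
    {"dx": 0, "dy": 0, "dz": 0, "spin": 0},
  ],
)

```text
time: 14.95
ee_pos: [0.5338, 0.147, 0.3993]
eef_rot: [0.989, 0.147, -0.0, 0.0]
ft_force: [-0.3, 0.3, -3.3]
width: 0.0308
grip_force: 55.0
```

```bash
python3 - <<'E'
from h import *
c=snap('wrist','w6'); go(.6194,.1182,.3,16.7)
def foot(f,z,lo,hi,roi=None):
    d=np.load(f'pics/{f}.npz');img=d['img']
    h=cv2.cvtColor(img,cv2.COLOR_RGB2HSV);m=cv2.inRange(h,lo,hi)
    n,l,s,ce=cv2.connectedComponentsWithStats(m)
    for k in range(1,n):
        if s[k,4]<300: continue
        cn=max(cv2.findContours((l==k).astype(np.uint8),cv2.RETR_EXTERNAL,cv2.CHAIN_APPROX_NONE)[0],key=len)
        w=ray(f,cn.reshape(-1,2).astype(float),z)[:,:2]
        print(f,ce[k].round(),s[k],[np.round(v,4) for v in cv2.minAreaRect((w*1000).astype(np.float32))])
foot('w6',.008,(45,60,20),(85,255,255))
foot('t0',.008,(45,60,20),(85,255,255))
E
```

```text
p [0.5339 0.1468 0.3994] yaw 16.85 tilt [ 0.     -0.0006] spin 0.0025 dx 7.37 dy 5.2 dz 9.94 F [ 0.5  0.2 -2.7] w 0.0308 g 54.997320771217346 t 15.0
w6 [  4. 141.] [  0  93  13 116 942] [array([501.9379, 497.7045]), array([124.4797,  13.8028]), np.float64(4.7385)]
w6 [376. 146.] [ 334   97   85   99 2773] [array([619.617, 116.634]), array([98.2336, 83.5685]), np.float64(15.8051)]
w6 [142. 136.] [  65   99  117  113 2414] [array([559.9033, 351.1181]), array([157.9958,  72.2911]), np.float64(59.5008)]
t0 [583. 238.] [ 540  203  100   59 2536] [array([ 621.3446, -638.3279]), array([223.8376, 128.4254]), np.float64(89.8384)]
t0 [247. 236.] [223 211  45  50 681] [array([619.8207, 118.0799]), array([97.3532, 82.8554]), np.float64(15.7779)]
t0 [137. 278.] [ 102  244   61   70 1118] [array([526.7171, 369.0359]), array([128.1836, 109.7147]), np.float64(19.6258)]
t0 [ 36. 292.] [   0  262   74   59 3829] [array([499.9947, 586.2296]), array([128.8999, 170.851 ]), np.float64(0.3032)]
t0 [506. 312.] [ 468  283   78   60 3746] [array([ 448.5353, -447.4101]), array([111.5453, 160.6497]), np.float64(6.1957)]
```

move_arm(
  steps=[
    {"dx": 2, "dy": 1.4, "dz": 0, "spin": 0.013},
    {"dx": 3, "dy": 2, "dz": 0, "spin": 0},
    {"dx": 2.4, "dy": 1.8, "dz": 1, "spin": 0},
    {"dx": 0, "dy": 0, "dz": 4, "spin": 0},
    {"dx": 0, "dy": 0, "dz": 4, "spin": 0},
    {"dx": 0, "dy": 0, "dz": 4, "spin": 0},
    {"dx": 0, "dy": 0, "dz": 2, "spin": 0},
    {"dx": 0, "dy": 0, "dz": 1, "spin": 0},
    {"dx": 0, "dy": 0, "dz": 0, "spin": 0},
    {"dx": 0, "dy": 0, "dz": 0, "spin": 0},
    {"dx": 0, "dy": 0, "dz": 0, "spin": 0},
    {"dx": 0, "dy": 0, "dz": 0, "spin": 0},
  ],
)

```text
time: 16.2
ee_pos: [0.6206, 0.1171, 0.2406]
eef_rot: [0.99, 0.139, 0.001, 0.0]
ft_force: [0.1, 0.6, -3.0]
width: 0.0311
grip_force: 55.0
```

```bash
python3 - <<'E'
from h import *
go(.6197,.1177,.2121,16.1)
c=snap('scene','s1'); crop('s1',310,260,410,335,8,'s1c')
E
```

```text
p [0.6206 0.1171 0.2406] yaw 16.02 tilt [0.0019 0.0001] spin -0.0013 dx -0.07 dy -0.08 dz 2.85 F [ 0.1  0.6 -3. ] w 0.0311 g 54.99740481376648 t 16.2
```

View pics/s1c.png

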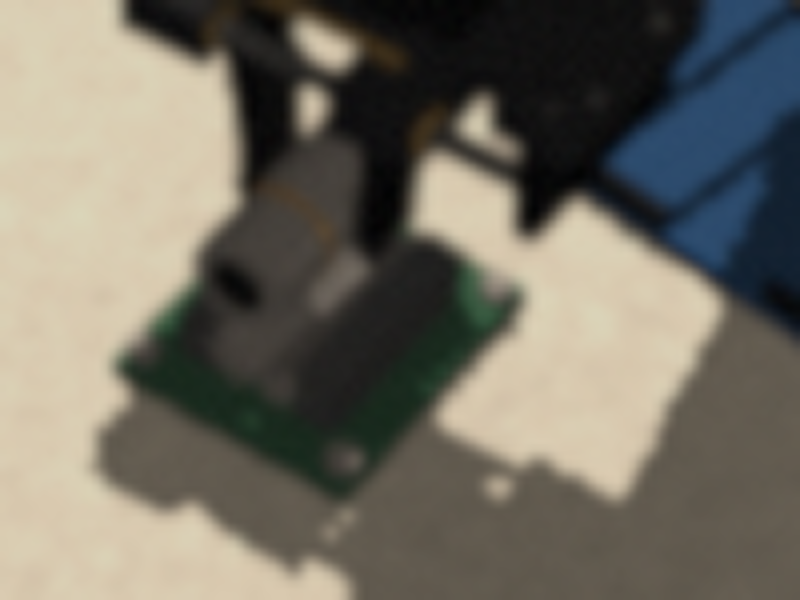

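The crop shows the long bush (near end at (235,285)) held just above the small V-block and aligned with its groove. I'll lower it gently.

move_arm(
  steps=[
    {"dx": -0.05, "dy": -0.08, "dz": 0.8, "spin": 0},
    {"dx": 0, "dy": 0, "dz": 0.8, "spin": 0},
    {"dx": 0, "dy": 0, "dz": 0.4, "spin": 0},
    {"dx": 0, "dy": 0, "dz": 0.2, "spin": 0},
    {"dx": 0, "dy": 0, "dz": 0, "spin": 0},
    {"dx": 0, "dy": 0, "dz": 0, "spin": 0},
    {"dx": 0, "dy": 0, "dz": 0, "spin": 0},
  ],
)

```text
time: 16.95
ee_pos: [0.6197, 0.1176, 0.2176]
eef_rot: [0.99, 0.139, 0.0, 0.0]
ft_force: [-0.5, 0.2, -3.2]
width: 0.0307
grip_force: 55.0
```

move_arm(
  steps=[
    {"dx": 0, "dy": 0, "dz": 0.1, "spin": 0},
    {"dx": 0, "dy": 0, "dz": 0.1, "spin": 0},
    {"dx": 0, "dy": 0, "dz": 0, "spin": 0},
    {"dx": 0, "dy": 0, "dz": 0, "spin": 0},
  ],
)

```text
time: 17.35
ee_pos: [0.6195, 0.1176, 0.2153]
eef_rot: [0.99, 0.139, -0.0, 0.0]
ft_force: [0.7, 0.7, -2.8]
width: 0.0307
grip_force: 55.0
```

move_arm(
  steps=[
    {"dx": 0, "dy": 0, "dz": 0.1, "spin": 0},
    {"dx": 0, "dy": 0, "dz": 0, "spin": 0},
    {"dx": 0, "dy": 0, "dz": 0, "spin": 0},
  ],
)

```text
time: 17.65
ee_pos: [0.6195, 0.1176, 0.2143]
eef_rot: [0.99, 0.139, -0.0, 0.0]
ft_force: [-0.0, 0.6, -2.7]
width: 0.0309
grip_force: 55.0
```

move_arm(
  steps=[
    {"dx": 0, "dy": 0, "dz": 0.1, "spin": 0},
    {"dx": 0, "dy": 0, "dz": 0, "spin": 0},
    {"dx": 0, "dy": 0, "dz": 0, "spin": 0},
  ],
)

```text
time: 17.95
ee_pos: [0.6195, 0.1176, 0.2133]
eef_rot: [0.99, 0.139, 0.0, 0.0]
ft_force: [0.3, 0.2, -3.9]
width: 0.0306
grip_force: 55.0
```

move_arm(
  steps=[
    {"dx": 0, "dy": 0, "dz": 0.05, "spin": 0},
    {"dx": 0, "dy": 0, "dz": 0, "spin": 0},
    {"dx": 0, "dy": 0, "dz": 0, "spin": 0},
  ],
)

```text
time: 18.25
ee_pos: [0.6196, 0.1176, 0.2128]
eef_rot: [0.99, 0.139, 0.0, 0.0]
ft_force: [0.2, -0.6, -3.9]
width: 0.031
grip_force: 55.0
```

move_arm(
  steps=[
    {"dx": 0, "dy": 0, "dz": 0.05, "spin": 0},
    {"dx": 0, "dy": 0, "dz": 0, "spin": 0},
    {"dx": 0, "dy": 0, "dz": 0, "spin": 0},
  ],
)

```text
time: 18.55
ee_pos: [0.6196, 0.1176, 0.2124]
eef_rot: [0.99, 0.139, 0.0, 0.0]
ft_force: [-0.6, -0.1, -3.7]
width: 0.0308
grip_force: 55.0
```

move_arm(
  steps=[
    {"dx": 0, "dy": 0, "dz": 0.05, "spin": 0},
    {"dx": 0, "dy": 0, "dz": 0, "spin": 0},
    {"dx": 0, "dy": 0, "dz": 0, "spin": 0},
  ],
)

```text
time: 18.85
ee_pos: [0.6197, 0.1175, 0.2121]
eef_rot: [0.99, 0.139, 0.0, 0.0]
ft_force: [-1.2, -1.1, 1.2]
width: 0.031
grip_force: 55.0
```

move_arm(
  steps=[
    {"dx": 0, "dy": 0, "dz": 0.05, "spin": 0},
    {"dx": 0, "dy": 0, "dz": 0, "spin": 0},
    {"dx": 0, "dy": 0, "dz": 0, "spin": 0},
  ],
)

```text
time: 19.15
ee_pos: [0.6197, 0.1176, 0.212]
eef_rot: [0.99, 0.139, 0.0, 0.0]
ft_force: [-3.9, -2.5, 7.5]
width: 0.0307
grip_force: 55.0
```

move_arm(
  steps=[
    {"dx": 0, "dy": 0, "dz": 0.05, "spin": 0},
    {"dx": 0, "dy": 0, "dz": 0, "spin": 0},
    {"dx": 0, "dy": 0, "dz": 0, "spin": 0},
  ],
)

```text
time: 19.45
ee_pos: [0.6197, 0.1176, 0.212]
eef_rot: [0.99, 0.139, 0.0, 0.0]
ft_force: [-6.0, -2.6, 11.0]
width: 0.0306
grip_force: 55.0
```

```bash
python3 - <<'E'
from h import *
go(.6197,.1177,.2121,16.1)
F=telemetry.read_state()['ft_force'];a=np.radians(16.0);print('lateral toolY',F[:2]@[np.sin(a),-np.cos(a)],'along',F[:2]@[np.cos(a),np.sin(a)],telemetry.read_state()['torque'])
E
```

```text
p [0.6197 0.1176 0.212 ] yaw 16.01 tilt [ 0.0006 -0.0007] spin -0.0015 dx 0.0 dy -0.01 dz -0.01 F [-6.  -2.6 11. ] w 0.0306 g 55.00154435634613 t 19.45
lateral toolY 0.8676134560222345 along -6.524040893528783 [-0.64254833  1.12497142 -0.1308163 ]
```

move_arm(
  steps=[
    {"dx": -0.05, "dy": 0, "dz": 0.05, "spin": 0},
    {"dx": 0, "dy": 0, "dz": 0, "spin": 0},
    {"dx": 0, "dy": 0, "dz": 0, "spin": 0},
  ],
)

```text
time: 19.75
ee_pos: [0.6195, 0.1175, 0.2119]
eef_rot: [0.99, 0.139, 0.001, 0.0]
ft_force: [-4.4, -2.5, 13.8]
width: 0.0308
grip_force: 55.0
```

move_arm(
  steps=[
    {"dx": -0.03, "dy": 0, "dz": 0.05, "spin": 0},
    {"dx": 0, "dy": 0, "dz": 0, "spin": 0},
    {"dx": 0, "dy": 0, "dz": 0, "spin": 0},
    {"dx": 0, "dy": 0, "dz": 0, "spin": 0},
  ],
)

```text
time: 20.15
ee_pos: [0.6194, 0.1175, 0.2119]
eef_rot: [0.99, 0.139, 0.001, 0.0]
ft_force: [-4.7, -2.7, 16.6]
width: 0.0304
grip_force: 55.0
```

```bash
python3 - <<'E'
from h import *
go(.6197,.1177,.2121,16.1)
F=telemetry.read_state()['ft_force'];a=np.radians(16.0);print('lateral toolY',F[:2]@[np.sin(a),-np.cos(a)],'along',F[:2]@[np.cos(a),np.sin(a)],telemetry.read_state()['torque'])
E
```

```text
p [0.6194 0.1175 0.2119] yaw 16.01 tilt [ 0.0024 -0.0004] spin -0.0016 dx 0.03 dy -0.01 dz -0.02 F [-4.7 -2.7 16.6] w 0.0304 g 55.003575682640076 t 20.15
lateral toolY 1.2612203861054918 along -5.2880702451948975 [-0.76354387  1.14477739 -0.11328572]
```

move_arm(
  steps=[
    {"dx": 0, "dy": 0, "dz": 0.01, "spin": 0},
    {"dx": 0, "dy": 0, "dz": 0, "spin": 0},
    {"dx": 0, "dy": 0, "dz": 0, "spin": 0},
    {"dx": 0, "dy": 0, "dz": 0, "spin": 0},
    {"dx": 0, "dy": 0, "dz": 0, "spin": 0},
    {"dx": 0, "dy": 0, "dz": 0, "spin": 0},
  ],
)

```text
time: 20.75
ee_pos: [0.6194, 0.1175, 0.2119]
eef_rot: [0.99, 0.139, 0.001, 0.0]
ft_force: [-5.4, -3.4, 16.7]
width: 0.0312
grip_force: 55.0
```

```bash
python3 -c "
from h import *
go(.6197,.1177,.2121,16.1)
print(job.close_job())"
```

```text
p [0.6194 0.1175 0.2119] yaw 16.01 tilt [ 0.0024 -0.0005] spin -0.0016 dx 0.04 dy -0.01 dz -0.02 F [-5.4 -3.4 16.7] w 0.0312 g 55.003947615623474 t 20.75
the job is handed in; nothing more can be done
None
```

The job is handed in, with no verdict shown: the short bush lies released in its free place, and the long bush is still gripped in the V-block groove and pressed down with about 20 N, by the wrist force reading.

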